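# Turn the little box over in the drilling jig

### The arm

A 7-joint arm with a two-finger parallel gripper is mounted at the origin on the work surface. World frame = base frame: x ahead of the robot, y to its left, z up, the work surface at z = 0. Lengths are in m, angles in rad, forces in N, time in s.
With the tool pointing down it reaches from about 0.425 to 0.875 m from the base axis. Payload 4.7 kg.
Tool frame: the origin (TCP) lies at the very end of the fingers, on their centre line; the grasp point (between the pads) lies 19 mm behind it; z points along the fingers, y is the line along which they close (so a half turn about z gives the same grasp; the last joint's range is limited). The gripper opens to 87 mm and grips with 3 to 60 N. Pads are 19 mm wide; open, the fingers measure 117 mm over their backs; the gripper's body (75 mm by 190 mm) begins 51 mm behind the grasp point.
Start: joints at [-1.256, 0.321, -0.07, 1.45, 0.023, 1.371, -0.057], TCP at [0.193, 0.621, 0.223] pointing down, gripper open.
Joint ranges: [-2.86, 2.86], [-0.3, 2.09], [-1.38, 1.24], [0.06, 2.45], [-1.56, 4.7], [0.09, 2.05], [-2.69, 2.69]. Speed limits (rad/s): [2.57, 2.57, 3.14, 3.14, 3.14, 3.14, 3.14].

### API

Orientations are given as a rotation vector (axis times angle).
In Python, from plant import readout, vision, order gives the robot as it stands.
- The arm moves only by the tool servo_tool, never from a script. Its arguments are lists of equal length, an entry for each row: "fingers": the finger opening in mm, from 0 to 87; "dp": the shift along the tool's x, y, z in mm, a list of three; "turn": the turn about the tool's z in rad. A call has 1 to 20 rows; each row is the pose to reach, as a shift and turn from the pose commanded when the call began, along the tool's axes at that moment; what a row does not reach only later rows make up. A row lasts 1/12 s, in which the tool goes at most 41.7 mm and 7.16 degrees, less where a joint would pass 70% of its speed; a pose out of reach is approached as far as the arm can. A call with a gripper value outside its range is refused whole. The fingers move at their own pace and stop on an object; the grip force is fixed at half the most. Time passes only in rows, so rows that repeat a pose let the fingers close. It gives the time, the measured TCP pose, the force, the opening and the grip force at its end, in the units of the state.
- readout.state(): the state, without advancing time (a new reading comes with each control period).
- vision.camera(name): name is "scene" or "top" or "wrist"; returns a dict with "img" (384x512x3 uint8, red, green, blue), "z_map" (384x512 float32, m along the optical axis (not along the pixel's ray), 0 where there is no reading), "K" (3x3 intrinsics, pixels), "origin" and "rotation" of the camera in the world; the wrist camera has in their place "T_tool_cam" (4x4, takes a point from camera to tool coordinates, whose origin is the TCP and whose axes are the flange's). Camera axes: x right, y down, z forward; pixel columns grow to the right and rows downward; lengths in m; the calibration is good to about 2 mm. A picture is of the moment at which its call begins: read the wrist's pose just before it.
- order.sign_off(): hands the job in; it is judged then, once.
The state is a dict: "t": time; "q": joint angles; "qvel": joint speeds; "joint_torque": joint torques, N m; "tcp_pos": TCP position; "ee_rot": TCP orientation; "ft_force": force on the tool from outside, world axes, zero at the start; "wrist_torque": the same for the moment, N m; "grip_width": finger opening in m; "finger_force": force on a finger pad.
Only numpy, scipy, OpenCV 4.12 (cv2) and the standard library are available. Lean on these libraries where they do the work, as an engineer would, in place of code of your own. Each camera call takes 0.05 s, during which the arm holds its last target. There are 200 camera calls.

### The job

The little open wooden box in the drilling jig has had one long wall drilled; get it ready for the next pass. Turn it upside down, open side flat on the jig board, so that the undrilled long wall now meets the steel guide bar: flush against it along its whole length and centred between the bar's ends. Do not shove or tip the glass jar beside the jig, and leave the box lying there released.

Things in the scene. Friction and masses are not known exactly. Their poses are not given: they have to be found in the camera images.
- carcass: Workpiece: small box of light wood open on one side, outside 54 mm (x) by 62 mm (y, along the long walls) by 40 mm (z), walls and bottom 7 mm, about 90 g. Origin: outside centre of its bottom; z points from bottom to open side; x points to the drilled long wall (two dark 6 mm holes), -x to the undrilled one. Starts on the jig board open side up, drilled wall towards the bar, slightly askew.
- carcass_center (a point): Centre of the box's outer shape, 20 mm above its origin along its z; same axes as the box.
- plain_wall (a point): Middle of the outer face of the undrilled long wall (box x = -27 mm, z = 20 mm).
- drilled_wall (a point): Middle of the outer face of the drilled long wall (box x = +27 mm, z = 20 mm).
- jig: Drilling jig, fixed: plywood board 12 mm thick (x -100 to +70 mm, y -75 to +75 mm) with an upright steel guide bar across one end, on the robot's left: 100 mm long along y, x +45 to +59 mm, standing 34 mm above the board, two brass bushes through it 32 mm apart. Origin on the bench top, 45 mm in front of the bar face, on its middle line; z up, x points at the bar.
- bar_face (a point): On the face of the guide bar that looks over the board, midway between the bar's ends, at the level of the board's top (12 mm above the bench). Same axes as the jig: x points into the bar, y along it, z up.
- jar: A glass jar with a metal cap, 52 mm across and 75 mm tall, standing on the bench beside the jig; origin at the centre of its underside.
Mind the look-alikes: they are no part of the job. Of the things like the jig, leave any that is red or turquoise; of the rest the larger one is meant.

How it is judged:
By the outcome, as a careful person would: the job done as asked, in the order asked, and still so for the second after the job is handed in, with the robot touching nothing.
It also fails if it takes over 61 s, if anything falls off the work surface, if the arm or the gripper's body presses on something with over 40 N, if the wrist force passes 120 N, or if a joint passes its speed limit or range.

## Working session

There is one attempt and no reset: what is moved stays moved. The work goes in short steps, Python scripts to look and compute and a tool call to move; the robot and the scene stay as the last step left them, time stands still between calls to the robot, and variables do not carry over. Pictures are saved under pics/ and viewed, at most 10 in all, crops included, and the job is handed in when it is done.

Besides the shell and the picture viewer there is one more tool, called after ">>>" as name(argument=value, ...) on one line, values as JSON. servo_tool: Moves the arm, as the interface text tells. Its arguments: {"type":"object","properties":{"fingers":{"type":"array","items":{"type":"number"}},"dp":{"type":"array","items":{"type":"array","items":{"type":"number"}}},"turn":{"type":"array","items":{"type":"number"}}},"required":["fingers","dp","turn"]}

```bash
mkdir -p pics; ls
cat > h.py <<'E'
import numpy as np, cv2
from scipy.spatial.transform import Rotation as R
from plant import readout, vision, order
def cam(n):
    s=readout.state(); c=vision.camera(n)
    if n=='wrist':
        T=np.eye(4);T[:3,:3]=R.from_rotvec(s['ee_rot']).as_matrix();T[:3,3]=s['tcp_pos']
        T=T@np.array(c['T_tool_cam']); c['origin']=T[:3,3]; c['rotation']=T[:3,:3]
    K=np.array(c['K']);z=c['z_map'];v,u=np.mgrid[:z.shape[0],:z.shape[1]]
    P=np.stack([(u-K[0,2])/K[0,0]*z,(v-K[1,2])/K[1,1]*z,z],-1)
    c['P']=P@np.array(c['rotation']).T+np.array(c['origin']); c['P'][z==0]=np.nan
    return c
def save(c,n): cv2.imwrite('pics/'+n,c['img'][...,::-1])
E
python3 - <<'E'
from h import *
s=readout.state();print(s)
a=cam('scene');b=cam('top')
cv2.imwrite('pics/a.png',cv2.resize(np.hstack([a['img'],b['img']])[...,::-1],(800,300)))
save(b,'top.png')
print(b['origin'],b['rotation'],a['origin'])
E
```

```text
pics
{'t': 0.0, 'q': array([-1.25590551,  0.32186132, -0.07008729,  1.45170052,  0.02258837,
        1.37078577, -0.05687579]), 'qvel': array([ 0.00016358,  0.00123943, -0.00054731,  0.00016447,  0.00093836,
       -0.00056196,  0.00056213]), 'joint_torque': array([ 2.94457623e-04, -4.91282487e+01, -4.03881753e-01, -3.12533391e+01,
       -6.40847068e-02,  4.36048291e-02,  1.55431999e-04]), 'tcp_pos': array([0.19245447, 0.62026467, 0.22142383]), 'ee_rot': array([-4.70584303e-01, -3.10593494e+00,  3.07351029e-03]), 'ft_force': array([-0.41975343, -0.40598502, -0.93906971]), 'wrist_torque': array([-0.01820353, -0.02614812,  0.00496466]), 'finger_force': 0.0, 'grip_width': 0.08727159178612975}Traceback (most recent call last):
  File "<stdin>", line 3, in <module>
  File "h.py", line 11, in cam
    c['P']=P@np.array(c['rotation']).T+np.array(c['origin']); c['P'][z==0]=np.nan
           ~~~~~~~~~~~~~~~~~~~~~~~~~~~^~~~~~~~~~~~~~~~~~~~~~
ValueError: operands could not be broadcast together with shapes (384,512) (3,)
```

```bash
sed -i "s/    K=np.array(c\['K'\])/    r=np.array(c['rotation']); c['rotation']=r if r.shape==(3,3) else R.from_rotvec(r).as_matrix()\n&/" h.py
python3 - <<'E'
from h import *
a=cam('scene');b=cam('top')
cv2.imwrite('pics/a.png',cv2.resize(np.hstack([a['img'],b['img']])[...,::-1],(800,300)))
save(b,'top.png')
print(b['origin'],b['rotation'],a['origin'])
E
```

```text
[ 0.40546158 -0.04870602  0.82828591] [[ 0.00278903 -0.98516651  0.17157845]
 [-0.9999896  -0.00336699 -0.00307756]
 [ 0.00360961 -0.17156808 -0.98516565]] [0.99085247 0.40534911 0.68279531]
```

View pics/a.png

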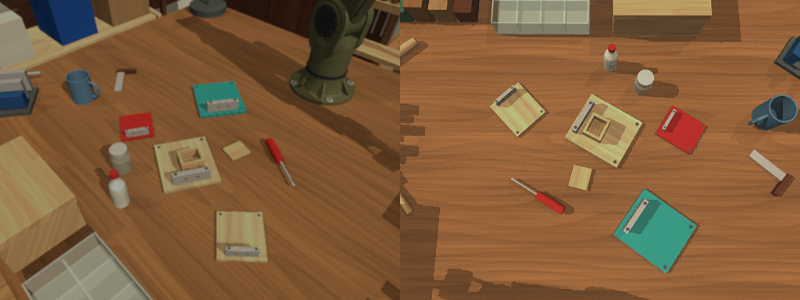

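View pics/top.png

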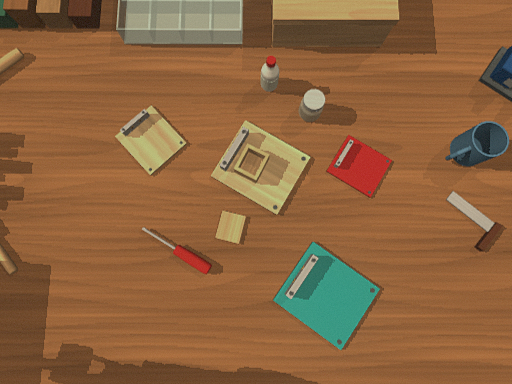

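Run:
```python
from h import *
for n in ['top','scene']:
    c=cam(n);P=c['P']; ok=np.isfinite(P[...,2])
    hsv=cv2.cvtColor(c['img'],cv2.COLOR_RGB2HSV)
    # region near jig
    ctr=P[167,261] if n=='top' else ctr
    if n=='top': print('ctr',ctr,'jar',P[100,313],'bottle',P[62,271])
    near=ok&(np.linalg.norm(P[...,:2]-ctr[:2],axis=-1)<0.14)
    z=P[...,2]
    print(n,np.round(np.percentile(z[near],[5,25,50,75,95]),4))
    for lo,hi,nm in [(.009,.017,'board'),(.042,.05,'bar'),(.0485,.056,'boxrim'),(.07,.08,'jar')]:
        m=near&(z>lo)&(z<hi)
        n_,lab,st,_=cv2.connectedComponentsWithStats(m.astype(np.uint8))
        for i in range(1,n_):
            if st[i,4]<25: continue
            Q=P[lab==i]
            r=cv2.minAreaRect((Q[:,:2]*1000).astype(np.float32))
            print(nm,st[i,4],'c',np.round(r[0],1),'size',np.round(r[1],1),'ang',round(r[2],1),'z',round(np.median(Q[:,2])*1000,1),'mean rgb',c['img'][lab==i].mean(0).astype(int))
```

```text
ctr [ 0.57923233 -0.06440074  0.05352734] jar [ 0.72006995 -0.17401323  0.07428001] bottle [ 0.78392456 -0.08350074  0.11615978]
top [-0.0012  0.0005  0.0026  0.0128  0.0456]
board 3775 c [590.5 -63.5] size [170.2 150.4] ang 59.6 z 12.7 mean rgb [176 158 104]
board 228 c [469.9  -1.8] size [53.9 32.8] ang 71.7 z 10.1 mean rgb [186 162 102]
bar 301 c [623.7  -5.9] size [14.6 99.3] ang 59.4 z 46.6 mean rgb [162 151 131]
boxrim 340 c [591.1 -43.7] size [54.2 62.6] ang 62.9 z 52.7 mean rgb [178 159 100]
scene [-0.0023 -0.0008  0.0013  0.0118  0.0456]
board 2528 c [592.3 -61.2] size [171.9 149.9] ang 59.6 z 11.3 mean rgb [152 134  91]
bar 86 c [595.3 -43.7] size [46.1 55.6] ang 62.9 z 46.1 mean rgb [137 107  68]
bar 86 c [604.4 -19.4] size [ 8.7 61.5] ang 63.8 z 46.1 mean rgb [149 116  74]
bar 324 c [626.2  -3. ] size [16.8 99.8] ang 59.3 z 45.3 mean rgb [136 129 116]
boxrim 314 c [592.8 -41.3] size [56.8 62.3] ang 63.0 z 51.2 mean rgb [153 129  83]
```

```bash
cat >> h.py <<'E'
EX=np.array([np.cos(np.radians(59.5)),np.sin(np.radians(59.5)),0]);EY=np.array([-EX[1],EX[0],0]);O=np.array([598.8,-49.3,0])
def jig(p): d=np.asarray(p)-O; return np.array([d@EX,d@EY,d[2]])
def world(j): return O+j[0]*EX+j[1]*EY+np.array([0,0,j[2]])
def pose():
    s=readout.state(); M=R.from_rotvec(s['ee_rot']).as_matrix()
    return np.array(s['tcp_pos'])*1000,M,s
def go(target,yawy=None):
    p,M,s=pose(); d=M.T@(np.asarray(target)-p)
    t=0 if yawy is None else -np.radians((yawy-np.degrees(np.arctan2(M[1,1],M[0,1]))+180)%360-180)
    print('dp',np.round(d,1),'turn',round(t,3),'| jig',np.round(jig(p),1),'yawy',round(np.degrees(np.arctan2(M[1,1],M[0,1])),2),'tilt',np.round(M[:2,2],3),'F',np.round(s['ft_force'],1),'w',round(s['grip_width']*1000,1),'t',s['t'])
E
python3 - <<'E'
from h import *
go([592,-42.5,200],-27)
E
```

```text
dp [-577.9 -515.    22.5] turn 1.741 | jig [371.  690.  222.1] yawy 72.77 tilt [-0.    -0.001] F [ 0.5 -0.2  0.3] w 87.2 t 0.25
```

>>> servo_tool(fingers=[87,87,87,87,87,87,87,87,87,87,87,87,87,87,87,87,87,87,87,87], dp=[[-578,-515,22],[-578,-515,22],[-578,-515,22],[-578,-515,22],[-578,-515,22],[-578,-515,22],[-578,-515,22],[-578,-515,22],[-578,-515,22],[-578,-515,22],[-578,-515,22],[-578,-515,22],[-578,-515,22],[-578,-515,22],[-578,-515,22],[-578,-515,22],[-578,-515,22],[-578,-515,22],[-578,-515,22],[-578,-515,22]], turn=[1.741,1.741,1.741,1.741,1.741,1.741,1.741,1.741,1.741,1.741,1.741,1.741,1.741,1.741,1.741,1.741,1.741,1.741,1.741,1.741])

```text
t: 1.92
tcp_pos: [0.5934, -0.0499, 0.2005]
ee_rot: [2.682, 1.627, -0.002]
ft_force: [-1.0, -0.8, 0.6]
grip_width: 0.0867
finger_force: 0.0
```

```bash
cat > meas.py <<'E'
from h import *
def meas(n,bands):
    c=cam(n);P=c['P']*1000; d=P-O; J=np.stack([d@EX,d@EY,d[...,2]],-1)
    for nm,lo,hi,x0,x1,y0,y1 in bands:
        m=(J[...,2]>lo)&(J[...,2]<hi)&(J[...,0]>x0)&(J[...,0]<x1)&(J[...,1]>y0)&(J[...,1]<y1)
        k,lab,st,_=cv2.connectedComponentsWithStats(m.astype(np.uint8))
        if k<2: print(nm,'none');continue
        i=1+np.argmax(st[1:,4]); Q=J[lab==i]; r=cv2.minAreaRect(Q[:,:2].astype(np.float32))
        print(n,nm,st[i,4],'c',np.round(r[0],1),'size',np.round(r[1],1),'ang',round(r[2],1),'z',round(np.median(Q[:,2]),1))
    return c
BAR=('bar',41,49,35,70,-70,70); BOX=('rim',49.3,56,-50,40,-60,60)
E
python3 - <<'E'
from meas import *
go([592,-42.5,200],-27)
c=meas('wrist',[BAR,BOX,('board',9,16,-110,80,-85,85)])
save(c,'w1.png'); go([592,-42.5,200],-27)
E
```

```text
dp [ 5.9 -4.6  0.4] turn -0.009 | jig [ -3.2   4.4 200.5] yawy -27.5 tilt [ 0.001 -0.005] F [-1.  -0.8  0.6] w 86.7 t 1.9167
wrist bar 1400 c [50.1 -0.9] size [14.2 99.9] ang 0.0 z 46.4
wrist rim 1364 c [0.9 8.9] size [54.  62.2] ang 3.2 z 52.4
wrist board 12893 c [-17.2  -0.9] size [170.5 150.5] ang 0.1 z 12.5
dp [ 3.1 -2.1  0.2] turn -0.006 | jig [ -0.5   7.1 200.3] yawy -27.34 tilt [-0.    -0.002] F [-0.2  1.2 -0.9] w 87.0 t 1.9667
```

View pics/w1.png

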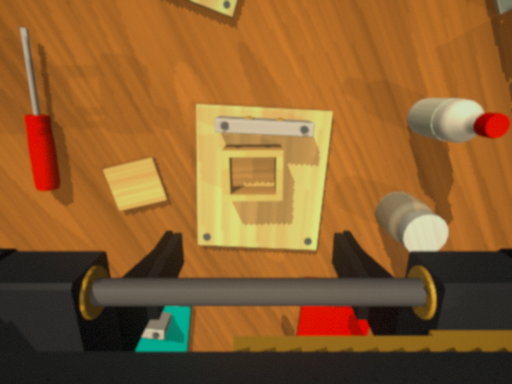

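>>> servo_tool(fingers=[87,87,87,87], dp=[[0,0,60],[0,0,60],[0,0,60],[0,0,60]], turn=[0,0,0,0])

```text
t: 2.3
tcp_pos: [0.5911, -0.0406, 0.14]
ee_rot: [-2.675, -1.644, 0.002]
ft_force: [-0.0, 0.0, 1.3]
grip_width: 0.0871
finger_force: 0.0
```

Run:
```python
from meas import *
c=meas('wrist',[BAR,BOX,('board',9,16,-110,80,-85,85)])
c=meas('wrist',[BAR,BOX]); go(world([-6,9,100]),-27)
```

```text
wrist bar 2038 c [50.2 -0.6] size [14.3 99.7] ang 0.2 z 46.4
wrist rim 2012 c [0.7 8.8] size [55.2 62.1] ang 3.3 z 52.4
wrist board 16483 c [-16.8  -0.9] size [169.9 150.2] ang 0.1 z 12.5
wrist bar 2019 c [50.2 -0.5] size [ 14.3 100.1] ang 0.2 z 46.4
wrist rim 1989 c [0.9 8.7] size [54.8 62.2] ang 3.6 z 52.4
dp [-10.   -0.7  42.3] turn 0.002 | jig [  3.9   9.  142.3] yawy -26.91 tilt [0.003 0.001] F [ 0.8 -0.2  1.7] w 87.3 t 2.4
```

```bash
cat >> h.py <<'E'
O=O-1.8*EX-0.7*EY
E
python3 - <<'E'
from h import *
for i in range(3): go(world([-5.3,9,15]),-27); vision.camera('top')
E
```

```text
dp [-11.3  -0.3 127.3] turn 0.002 | jig [  5.7   9.7 142.3] yawy -26.91 tilt [0.003 0.001] F [ 0.8 -0.2  1.7] w 87.3 t 2.4
dp [-11.2  -0.7 127.6] turn 0.001 | jig [  5.6   9.3 142.6] yawy -26.93 tilt [0.003 0.001] F [ 0.2 -0.5  1. ] w 87.0 t 2.45
dp [-11.   -0.8 127.6] turn 0.001 | jig [  5.4   9.2 142.6] yawy -26.94 tilt [0.003 0.001] F [0.  0.3 0.3] w 86.8 t 2.5
```

>>> servo_tool(fingers=[87,87,87,87,87,87,87,87], dp=[[-11,-0.7,0],[-11,-0.7,40],[-11,-0.7,80],[-11,-0.7,110],[-11,-0.7,125],[-11,-0.7,126],[-11,-0.7,126],[-11,-0.7,126]], turn=[0,0,0,0,0,0,0,0])

```text
t: 3.22
tcp_pos: [0.5866, -0.0526, 0.0151]
ee_rot: [2.679, 1.641, 0.001]
ft_force: [-0.3, 0.3, 0.2]
grip_width: 0.0868
finger_force: 0.0
```

Run:
```python
from h import *
go(world([-5.3,9,15]),-27)
```

```text
dp [1.9 0.7 0.1] turn -0.0 | jig [-7.2  9.6 15.1] yawy -27.02 tilt [ 0.001 -0.   ] F [-0.3  0.3  0.2] w 86.8 t 3.2167
```

>>> servo_tool(fingers=[87,50,50,50,50,50,50,50], dp=[[1,0.7,-4],[1,0.7,-4],[1,0.7,-4],[1,0.7,-4],[1,0.7,-4],[1,0.7,-4],[1,0.7,-4],[1,0.7,-4]], turn=[0,0,0,0,0,0,0,0])

```text
t: 3.88
tcp_pos: [0.5875, -0.0512, 0.0186]
ee_rot: [-2.678, -1.642, 0.0]
ft_force: [-0.3, 0.2, 0.8]
grip_width: 0.0619
finger_force: 30.0
```

Run:
```python
from h import *
go(world([15,0,66]),-30.5)
```

```text
dp [ 19.9  10.7 -47.4] turn 0.061 | jig [-5.5  9.5 18.6] yawy -26.98 tilt [-0.  0.] F [-0.3  0.2  0.8] w 61.9 t 3.8833
```

>>> servo_tool(fingers=[50,50,50,50,50,50,50,50], dp=[[0,0,-20],[0,0,-47],[0,0,-47],[20,10.7,-47],[20,10.7,-47],[20,10.7,-47],[20,10.7,-47],[20,10.7,-47]], turn=[0,0,0,0.061,0.061,0.061,0.061,0.061])

```text
t: 4.55
tcp_pos: [0.6052, -0.0389, 0.0649]
ee_rot: [-2.727, -1.559, 0.002]
ft_force: [0.4, 0.4, -2.0]
grip_width: 0.0619
finger_force: 30.0
```

Run:
```python
from meas import *
go(world([15,0,66]),-30.5)
c=meas('scene',[]);
i=c['img'][110:270,170:310]
cv2.imwrite('pics/s2.png',cv2.resize(i,None,fx=4,fy=3.7,interpolation=2)[...,::-1])
```

```text
dp [ 1.   0.4 -1.1] turn 0.0 | jig [14.   0.4 64.9] yawy -30.5 tilt [-0.001 -0.   ] F [ 0.4  0.4 -2. ] w 61.9 t 4.55
```

View pics/s2.png

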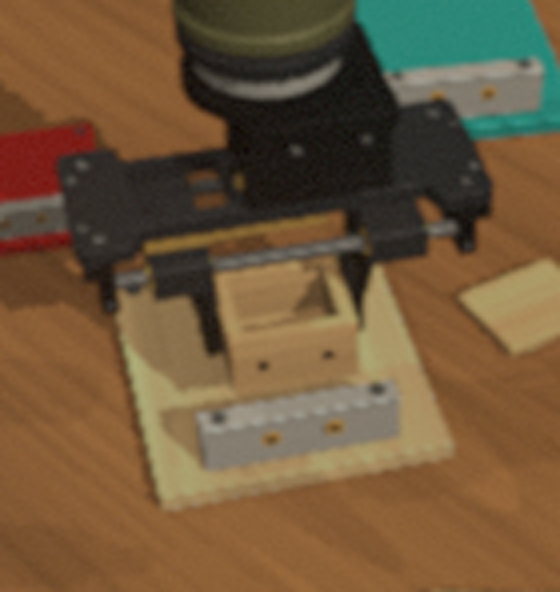

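>>> servo_tool(fingers=[50,50,50,50,50,50,50,50,50,50], dp=[[0.5,0,6],[0.5,0,10],[0.5,0,12],[0.5,0,14],[0.5,0,16],[0.5,0,18],[0.5,0,20],[0.5,0,22],[0.5,0,24],[0.5,0,24]], turn=[0,0,0,0,0,0,0,0,0,0])

```text
t: 5.43
tcp_pos: [0.605, -0.0398, 0.0424]
ee_rot: [-2.728, -1.557, 0.004]
ft_force: [-5.6, -2.8, 8.1]
grip_width: 0.0619
finger_force: 30.0
```

Run:
```python
from meas import *
go(world([15,0,21]),-30.5)
c=cam('scene')
i=c['img'][110:270,170:310]
cv2.imwrite('pics/s3.png',cv2.resize(i,None,fx=4,fy=3.7,interpolation=2)[...,::-1])
```

```text
dp [ 1.9  0.2 21.4] turn -0.001 | jig [13.2  0.2 42.4] yawy -30.55 tilt [-0.003 -0.001] F [-5.6 -2.8  8.1] w 61.9 t 5.4333
```

View pics/s3.png

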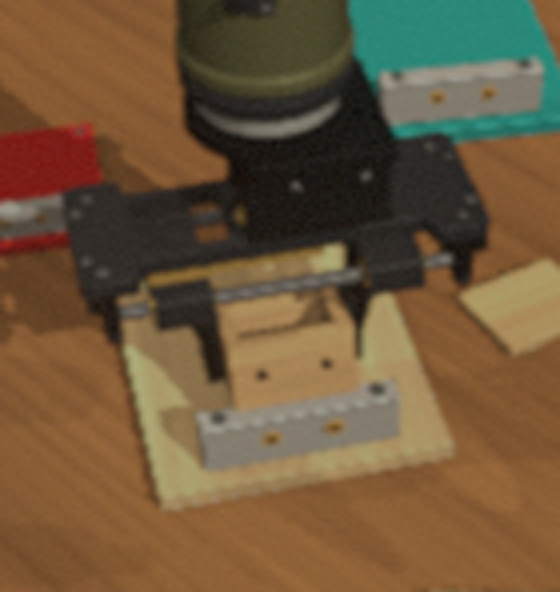

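>>> servo_tool(fingers=[50,50,50,50,50,50,50,50,50,50,50,50,50,50], dp=[[0.5,0,2],[0.5,0,4],[0.5,0,6],[0.5,0,8],[0.5,0,10],[0.5,0,12],[0.5,0,14],[0.5,0,16],[0.5,0,18],[0.5,0,20],[2,0,20],[4,0,20],[5,0,20],[5,0,20]], turn=[0,0,0,0,0,0,0,0,0,0,0,0,0,0])

```text
t: 6.65
tcp_pos: [0.6057, -0.0385, 0.0229]
ee_rot: [2.729, 1.556, -0.012]
ft_force: [-13.4, -6.3, 16.0]
grip_width: 0.0617
finger_force: 30.0
```

Run:
```python
from meas import *
go(world([19.5,0,21]),-30.5)
c=cam('scene');P=c['P']*1000-O; J=np.stack([P@EX,P@EY,P[...,2]],-1)
i=c['img'][110:270,170:310]
cv2.imwrite('pics/s4.png',cv2.resize(i,None,fx=4,fy=3.7,interpolation=2)[...,::-1])
m=(abs(J[...,1])<22)&(J[...,2]>50)&(J[...,2]<95)&(J[...,0]>-20)&(J[...,0]<60)&(c['img'][...,0]>100)
Q=J[m]; print(len(Q)); 
for lo in range(-10,60,6):
    q=Q[(Q[:,0]>=lo)&(Q[:,0]<lo+6)]
    if len(q)>3: print(lo,len(q),np.round(np.percentile(q[:,2],[10,50,90]),1))
```

```text
dp [4.9 0.2 1.9] turn -0.002 | jig [14.6  0.2 22.9] yawy -30.64 tilt [-0.006 -0.004] F [-13.4  -6.3  16. ] w 61.7 t 6.65
419
26 101 [71.6 75.2 78.2]
32 101 [64.3 68.6 72.3]
38 105 [57.3 61.  65.5]
44 92 [51.  54.2 57.6]
50 17 [50.3 51.2 52.7]
```

>>> servo_tool(fingers=[50,87,87,87,87,87], dp=[[0,0,-1],[0,0,-1],[0,0,-1],[0,0,-1],[0,0,-1],[0,0,-1]], turn=[0,0,0,0,0,0])

```text
t: 7.2
tcp_pos: [0.6092, -0.0328, 0.0224]
ee_rot: [-2.726, -1.561, -0.001]
ft_force: [-0.1, -0.3, 0.2]
grip_width: 0.0843
finger_force: 0.0
```

```bash
cat >> meas.py <<'E'
def prof(ylim=22,x0=-45,x1=62,n='scene',name=None):
    # side profile (jig x,z) of visible wood above board; scene camera shift removed
    c=cam(n);P=c['P']*1000-O; J=np.stack([P@EX,P@EY,P[...,2]],-1)
    sh=np.array([3.2,-0.3,-0.8]) if n=='scene' else 0
    J=J-sh
    m=(abs(J[...,1])<ylim)&(J[...,2]>17)&(J[...,2]<100)&(J[...,0]>x0)&(J[...,0]<x1)&(c['img'][...,0].astype(int)>c['img'][...,2]+25)
    Q=J[m]
    for lo in range(int(x0),int(x1),6):
        q=Q[(Q[:,0]>=lo)&(Q[:,0]<lo+6)]
        if len(q)>3: print(lo+3,len(q),'z',np.round(np.percentile(q[:,2],[5,50,95]),1),'y',np.round(np.percentile(q[:,1],[2,98]),1))
    return c
E
python3 - <<'E'
from meas import *
go(world([19.5,0,21]),-30.5)
meas('scene',[BAR])
c=prof(40)
i=c['img'][110:270,170:310]
cv2.imwrite('pics/s5.png',cv2.resize(i,None,fx=4,fy=3.7,interpolation=2)[...,::-1])
E
```

```text
dp [-1.8  0.1  1.4] turn 0.001 | jig [21.3  0.1 22.4] yawy -30.43 tilt [0. 0.] F [-0.1 -0.3  0.2] w 84.3 t 7.2
scene bar 351 c [55.1  0.5] size [18.1 99.5] ang 1.6 z 45.1
-18 5 z [42.  43.  44.5] y [-18.9  26. ]
6 4 z [31.9 37.7 45.9] y [-30.6 -30.4]
12 8 z [23.1 39.7 59.1] y [-30.8 -30.3]
24 74 z [56.2 71.7 74.4] y [-30.7  29. ]
30 132 z [63.  67.9 72.2] y [-30.5  29.2]
36 149 z [56.4 61.6 66.4] y [-30.4  29.7]
42 146 z [46.5 54.6 59.8] y [-30.4  29.8]
48 72 z [47.  50.8 54.4] y [-28.7  30.9]
54 4 z [25.8 30.8 36. ] y [-14.1  23.6]
60 64 z [18.1 33.  39.1] y [-20.5  26.5]
```

View pics/s5.png

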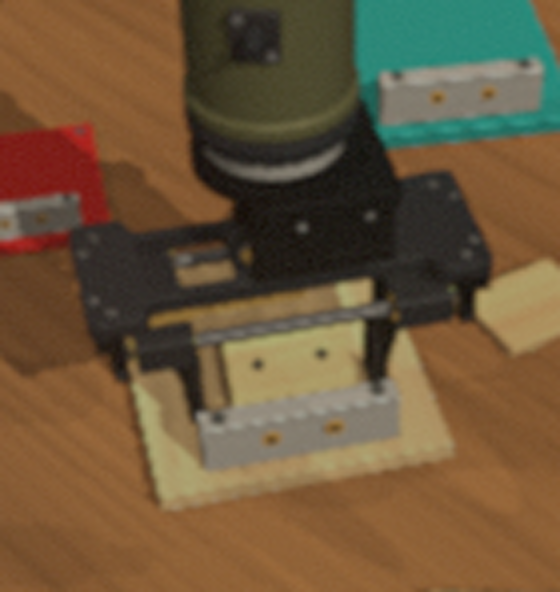

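>>> servo_tool(fingers=[87,87,87,30,30,30,30,30,30,30,30,30], dp=[[0,0,-35],[0,0,-66],[0,0,-66],[-25,0,-66],[-58,0,-66],[-58,0,-66],[-58,0,-66],[-58,0,-66],[-58,0,-30],[-58,0,0],[-58,0,5],[-58,0,5]], turn=[0,0,0,0,0,0,0,0,0,0,0,0])

```text
t: 8.3
tcp_pos: [0.5783, -0.0822, 0.0156]
ee_rot: [-2.724, -1.561, 0.006]
ft_force: [0.8, -0.2, 0.0]
grip_width: 0.0357
finger_force: 0.0
```

Run:
```python
from meas import *
go(world([-4.5,0,17]),-30.5)
```

```text
dp [32.4  1.8 -1.5] turn 0.002 | jig [-36.9   1.7  15.6] yawy -30.38 tilt [-0.004 -0.   ] F [ 0.8 -0.2  0. ] w 35.7 t 8.3
```

>>> servo_tool(fingers=[30,30,30,30,30,30,30,30,30,30], dp=[[4,0.5,0],[8,0.5,0],[12,0.5,0],[16,0.5,0],[20,0.5,0],[24,0.5,0],[27,0.5,0],[29,0.5,0],[30,0.5,0],[30,0.5,0]], turn=[0,0,0,0,0,0,0,0,0,0])

```text
t: 9.13
tcp_pos: [0.5928, -0.0616, 0.0167]
ee_rot: [2.728, 1.556, -0.009]
ft_force: [-5.6, -8.0, -1.0]
grip_width: 0.0297
finger_force: 4.6
```

Run:
```python
from meas import *
go(world([-4.5,0,17]),-30.5)
c=prof(40)
i=c['img'][110:270,170:310]
cv2.imwrite('pics/s6.png',cv2.resize(i,None,fx=4,fy=3.7,interpolation=2)[...,::-1])
```

```text
dp [ 7.3 -0.4 -0.4] turn -0.002 | jig [-11.9  -0.4  16.7] yawy -30.6 tilt [-0.004 -0.004] F [-5.6 -8.  -1. ] w 29.7 t 9.1333
-18 6 z [54.5 73.3 80.3] y [15.  20.1]
-6 5 z [61.4 66.5 87.4] y [14.5 19.5]
0 9 z [42.2 62.9 69.8] y [-29.1  23.4]
12 5 z [40.1 49.2 55.8] y [-29.2 -29. ]
18 47 z [38.6 86.5 99.4] y [-29.2  25.6]
24 127 z [80.3 85.3 94.1] y [-32.1  33.1]
30 114 z [72.9 82.2 85.9] y [-29.3  31. ]
36 112 z [75.2 79.7 82.1] y [-29.2  31.4]
42 117 z [45.8 76.8 79.5] y [-29.1  31.1]
48 195 z [47.9 72.1 76.6] y [-29.   32.6]
54 124 z [61.4 71.5 74.3] y [-28.2  30.7]
60 71 z [17.5 33.1 38.6] y [-19.3  34.1]
```

View pics/s6.png

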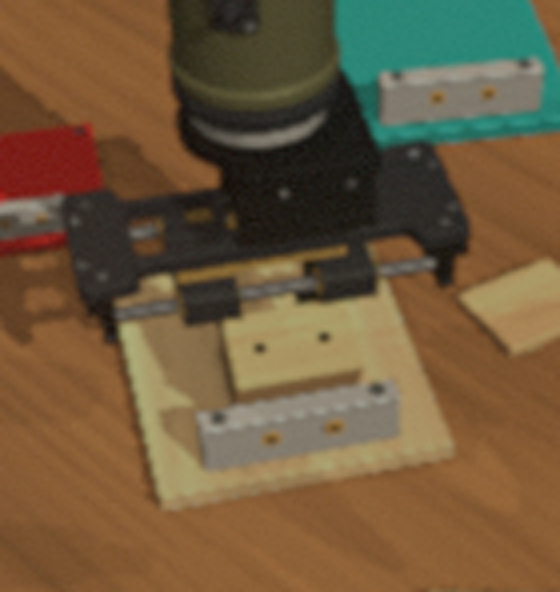

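>>> servo_tool(fingers=[30,30,30,30,30,30], dp=[[-5,0,0],[-8,0,0],[-12,0,0],[-16,0,0],[-16,0,0],[-16,0,0]], turn=[0,0,0,0,0,0])

```text
t: 9.68
tcp_pos: [0.5874, -0.0714, 0.0179]
ee_rot: [-2.727, -1.559, -0.002]
ft_force: [0.2, 0.2, 0.1]
grip_width: 0.0296
finger_force: 0.0
```

Run:
```python
from meas import *
go(world([-4.5,0,17]),-30.5)
c=prof(40)
```

```text
dp [18.5 -0.7  0.9] turn 0.0 | jig [-23.   -0.7  17.9] yawy -30.48 tilt [0.001 0.001] F [0.2 0.2 0.1] w 29.6 t 9.6833
-24 7 z [59.5 79.6 88.7] y [14.4 19.6]
-18 5 z [60.4 62.  67.4] y [-14.2  22.5]
-12 22 z [61.  64.2 66.5] y [-28.9  26. ]
-6 66 z [53.5 65.8 67.4] y [-29.1  30.6]
0 66 z [50.9 66.2 67.6] y [-29.2  30. ]
6 80 z [34.9 66.  68.1] y [-29.2  31.6]
12 90 z [55.7 66.5 95.5] y [-35.2  36.9]
18 77 z [40.4 66.2 67.8] y [-29.1  31.5]
24 77 z [62.5 66.1 67.6] y [-29.   31.2]
30 413 z [32.3 50.7 66.7] y [-28.3  32.4]
36 7 z [34.5 41.5 55.3] y [-2.1 30. ]
42 5 z [44.1 45.  45.8] y [-30.6  22.9]
48 5 z [46.5 46.8 47.1] y [-8.9 34.7]
54 4 z [22.9 28.7 35.6] y [-12.3  23.8]
60 64 z [17.8 33.1 40.4] y [-24.1  25.1]
```

>>> servo_tool(fingers=[87,87,87,87,87,87,87,87], dp=[[-6,0,-20],[-6,0,-50],[-6,0,-90],[-6,0,-125],[0,0,-125],[0,0,-125],[0,0,-125],[0,0,-125]], turn=[0,0,0,0,0,0,0,0])

```text
t: 10.4
tcp_pos: [0.5859, -0.0713, 0.141]
ee_rot: [-2.726, -1.56, 0.004]
ft_force: [-0.1, 0.2, -0.3]
grip_width: 0.0753
finger_force: 0.0
```

Run:
```python
from meas import *
c=meas('wrist',[BAR,('top',62,71,-50,44,-60,60)])
go(world([2,0,90]),-30.5)
```

```text
wrist bar 2251 c [51.9  0.1] size [ 14.  100.3] ang 0.1 z 46.3
wrist top 4124 c [11.9  1.3] size [40.3 62.1] ang 0.2 z 66.4
dp [26.   0.7 50.8] turn 0.0 | jig [-23.9   0.6 140.8] yawy -30.47 tilt [-0.003 -0.   ] F [-0.   0.9 -0.1] w 79.3 t 10.45
```

>>> servo_tool(fingers=[87,87,87,87,87,87,50,50,50,50,50,50], dp=[[27,-0.7,20],[27,-0.7,55],[27,-0.7,90],[27,-0.7,120],[27,-0.7,125],[27,-0.7,125],[27,-0.7,125],[27,-0.7,125],[27,-0.7,125],[27,-0.7,125],[27,-0.7,125],[27,-0.7,125]], turn=[0,0,0,0,0,0,0,0,0,0,0,0])

```text
t: 11.45
tcp_pos: [0.6004, -0.048, 0.0181]
ee_rot: [2.727, 1.559, 0.001]
ft_force: [-0.4, -0.3, 1.7]
grip_width: 0.0619
finger_force: 30.0
```

Run:
```python
from meas import *
go(world([18.5,0,55]),-30.5)
```

```text
dp [ 14.8  -0.  -36.9] turn 0.0 | jig [ 3.7 -0.  18.1] yawy -30.48 tilt [0.001 0.   ] F [-0.4 -0.3  1.7] w 61.9 t 11.45
```

>>> servo_tool(fingers=[50,50,50,50,50,50,50], dp=[[0,0,-25],[0,0,-43],[8,0,-43],[16,0,-43],[16,0,-43],[16,0,-43],[16,0,-43]], turn=[0,0,0,0,0,0,0])

```text
t: 12.03
tcp_pos: [0.6073, -0.034, 0.0591]
ee_rot: [-2.726, -1.56, 0.004]
ft_force: [-0.3, 0.2, -1.2]
grip_width: 0.0617
finger_force: 30.0
```

Run:
```python
from meas import *
go(world([20,0,52]),-30.5)
prof(40)
```

```text
dp [0.8 1.2 7.1] turn 0.001 | jig [19.2  1.1 59.1] yawy -30.45 tilt [-0.002 -0.   ] F [-0.3  0.2 -1.2] w 61.7 t 12.0333
24 10 z [54.7 68.4 92.5] y [-38.4  25.7]
30 40 z [60.2 76.7 97.3] y [-39.6  39.5]
36 7 z [59.5 88.  95.9] y [-29.5 -29.1]
42 25 z [45.5 73.6 96.4] y [-29.5  31.4]
48 525 z [54.9 77.  97.2] y [-28.5  32.7]
60 68 z [17.9 33.  40.1] y [-19.3  25.1]
```

>>> servo_tool(fingers=[50,50,50,50,50,50,50,50,50,50], dp=[[1,0,6],[0,0,8],[-1,0,10],[-2,0,12],[-3,0,14],[-4.5,0,17],[-6,0,20],[-7,0,23],[-7,0,25],[-7,0,25]], turn=[0,0,0,0,0,0,0,0,0,0])

```text
t: 12.92
tcp_pos: [0.6044, -0.0404, 0.0377]
ee_rot: [-2.726, -1.558, -0.001]
ft_force: [-7.4, 0.1, 16.6]
grip_width: 0.0619
finger_force: 30.0
```

Run:
```python
from meas import *
go(world([10,0,27]),-30.5)
c=prof(40)
i=c['img'][110:270,170:310]
cv2.imwrite('pics/s7.png',cv2.resize(i,None,fx=4,fy=3.7,interpolation=2)[...,::-1])
```

```text
dp [-2.4  0.4 10.7] turn 0.0 | jig [12.4  0.4 37.7] yawy -30.5 tilt [-0.001  0.002] F [-7.4  0.1 16.6] w 61.9 t 12.9167
-6 20 z [86.3 87.7 88.9] y [-24.8  30.9]
0 56 z [87.6 89.5 91.2] y [-27.9  36.6]
6 8 z [41.9 91.2 98.3] y [-39.   36.6]
18 23 z [38.3 87.1 95.3] y [-36.5  38.5]
24 93 z [43.6 95.  97.5] y [-39.6  39. ]
30 93 z [65.7 97.4 99. ] y [-30.1  30.5]
36 311 z [74.  86.1 97.1] y [-29.5  30.9]
42 287 z [54.7 66.  76.7] y [-29.6  31.2]
48 153 z [45.8 50.5 60.5] y [-30.1  30.8]
54 4 z [28.5 32.7 36.6] y [-14.2  23.8]
60 68 z [17.4 32.8 40.1] y [-26.9  25. ]
```

View pics/s7.png

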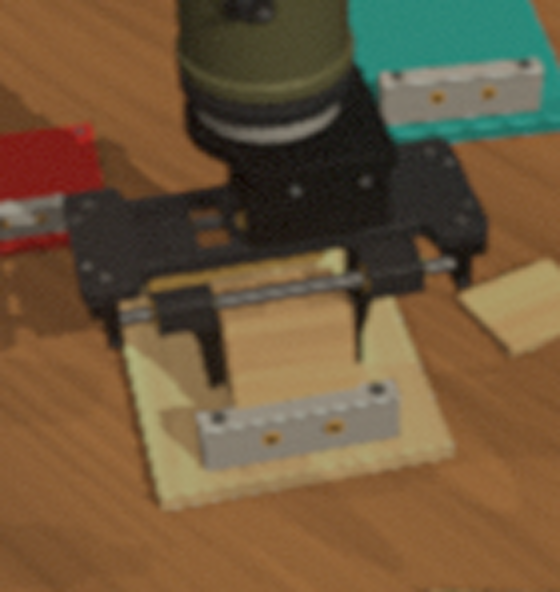

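>>> servo_tool(fingers=[50,50,50,50,50,50,50,50,50], dp=[[-0.5,0,2],[-1,0,4],[-1.5,0,6],[-2,0,8],[-2,0,10],[-2,0,12],[-2,0,14],[-2,0,16],[-2,0,16]], turn=[0,0,0,0,0,0,0,0,0])

```text
t: 13.72
tcp_pos: [0.6025, -0.0437, 0.0209]
ee_rot: [-2.727, -1.557, 0.003]
ft_force: [-8.0, -1.4, 12.3]
grip_width: 0.062
finger_force: 30.0
```

Run:
```python
from meas import *
go(world([10,0,20]),-30.5)
c=prof(40,-21,60)
```

```text
dp [1.5 0.3 0.9] turn -0.001 | jig [ 8.5  0.3 20.9] yawy -30.56 tilt [-0.002 -0.   ] F [-8.  -1.4 12.3] w 62.0 t 13.7167
-12 12 z [71.3 72.3 73.6] y [-24.6  29.2]
-6 20 z [74.7 76.7 78.6] y [-27.3  30.2]
0 28 z [77.5 80.5 85.4] y [-23.5  36.6]
6 33 z [54.3 84.9 88.7] y [-39.2  36.5]
12 23 z [69.1 89.2 91.2] y [-35.1  36.1]
18 86 z [23.3 65.8 92.4] y [-39.   39.8]
24 136 z [71.  80.  83.7] y [-30.2  30.8]
30 186 z [65.4 72.1 78.8] y [-30.1  30.5]
36 156 z [57.2 63.1 69.2] y [-29.8  30.8]
42 171 z [49.3 54.7 60.5] y [-29.7  30.8]
48 75 z [45.9 48.7 52.9] y [-29.9  36.1]
54 4 z [26.3 30.3 34.2] y [-7.4 23.8]
60 51 z [17.7 33.3 39.6] y [-19.2  23.7]
```

>>> servo_tool(fingers=[50,50,50,50,50,87,87,87,87,87,87], dp=[[0,0,2],[0.5,0,4],[1,0,6],[1.5,0,7],[2,0,7],[2,0,5],[2,0,4],[2,0,4],[2,0,4],[2,0,4],[2,0,4]], turn=[0,0,0,0,0,0,0,0,0,0,0])

```text
t: 14.68
tcp_pos: [0.6047, -0.04, 0.0154]
ee_rot: [-2.727, -1.56, 0.0]
ft_force: [-1.0, 0.1, 0.3]
grip_width: 0.0856
finger_force: 0.0
```

Run:
```python
from meas import *
go(world([10,0,20]),-30.5)
c=prof(40,-45,60)
```

```text
dp [-2.8  0.3 -4.6] turn 0.001 | jig [12.8  0.3 15.4] yawy -30.46 tilt [-0.  0.] F [-1.   0.1  0.3] w 85.6 t 14.6833
-24 21 z [23.9 51.8 52.6] y [-30.4  31.3]
-18 66 z [50.4 52.2 54. ] y [-29.4  29.1]
-12 62 z [32.  52.2 98. ] y [-32.7  30.6]
-6 4 z [37.7 48.5 54.2] y [-30.3   5.6]
0 17 z [23.  50.7 52. ] y [-30.3  28.7]
6 63 z [49.6 52.2 53.6] y [-30.2  29.6]
12 75 z [37.1 52.1 54.2] y [-30.3  30.6]
18 255 z [20.8 40.2 52.9] y [-29.1  30.7]
24 141 z [21.1 36.3 52.8] y [-29.1  30.6]
42 29 z [45.9 98.4 99.4] y [-33.3  31.9]
48 12 z [46.4 73.1 99.8] y [-38.1  32.3]
54 4 z [22.4 25.6 27.8] y [-7.2 22.1]
60 57 z [17.3 32.7 39.6] y [-32.8  23.5]
```

>>> servo_tool(fingers=[87,87,87,50,50,50,50,50], dp=[[-14,0.3,0],[-14,0.3,0],[-14,0.3,0],[-14,0.3,0],[-14,0.3,0],[-14,0.3,0],[-14,0.3,0],[-14,0.3,0]], turn=[0,0,0,0,0,0,0,0])

```text
t: 15.4
tcp_pos: [0.598, -0.0522, 0.0155]
ee_rot: [-2.727, -1.56, -0.0]
ft_force: [0.1, -0.1, 0.4]
grip_width: 0.0617
finger_force: 30.6
```

>>> servo_tool(fingers=[50,50,50,50,50,50,50,50], dp=[[4,0,0],[8,0,0],[12,0,0],[15,0,0],[17,0,0],[18,0,0],[18,0,0],[18,0,0]], turn=[0,0,0,0,0,0,0,0])

```text
t: 16.07
tcp_pos: [0.6072, -0.0366, 0.0156]
ee_rot: [-2.727, -1.559, -0.001]
ft_force: [0.9, -0.1, -1.3]
grip_width: 0.0619
finger_force: 30.0
```

Run:
```python
from meas import *
go(world([18,0,15]),-30.5)
c=prof(40,-45,60)
```

```text
dp [ 1.  -0.1  0.6] turn 0.0 | jig [17.  -0.1 15.6] yawy -30.48 tilt [0. 0.] F [ 0.9 -0.1 -1.3] w 61.9 t 16.0667
-12 63 z [50.3 52.2 93. ] y [-26.1  29.8]
-6 37 z [51.  52.5 54.9] y [-27.4  29.9]
6 29 z [50.4 52.1 78.1] y [-26.9  36.3]
12 69 z [50.  52.2 54.4] y [-27.9  34.3]
18 81 z [50.1 52.1 78.7] y [-39.4  36. ]
24 100 z [30.5 51.9 56.6] y [-39.   36.4]
30 90 z [37.8 51.9 53.7] y [-30.7  39.6]
36 134 z [40.  50.3 53.4] y [-29.5  28.9]
42 67 z [41.  46.9 53.8] y [-29.1  30.3]
48 27 z [47.2 98.2 99.7] y [-32.4  17.5]
54 8 z [27.9 63.4 97.3] y [-15.2  38.8]
60 51 z [21.8 34.3 39.9] y [-23.8  23.6]
```

No contact yet; press on gently.

>>> servo_tool(fingers=[50,50,50,50,50,50,50,50], dp=[[1,0,0],[2,0,0],[3,0,0],[4,0,0],[5,0,0],[5,0,0],[5,0,0],[5,0,0]], turn=[0,0,0,0,0,0,0,0])

```text
t: 16.78
tcp_pos: [0.6097, -0.0323, 0.0155]
ee_rot: [-2.727, -1.56, -0.001]
ft_force: [-0.1, 0.1, -0.6]
grip_width: 0.0621
finger_force: 30.0
```

Run:
```python
from meas import *
go(world([18,0,15]),-30.5)
```

```text
dp [-3.9 -0.   0.5] turn 0.001 | jig [21.9 -0.  15.5] yawy -30.47 tilt [0. 0.] F [-0.1  0.1 -0.6] w 62.1 t 16.7833
```

>>> servo_tool(fingers=[50,50,50,50,50,50,50,50], dp=[[1,0,0],[2,0,0],[3,0,0],[4,0,0],[4,0,0],[4,0,0],[4,0,0],[4,0,0]], turn=[0,0,0,0,0,0,0,0])

```text
t: 17.45
tcp_pos: [0.6099, -0.0322, 0.0156]
ee_rot: [2.727, 1.558, -0.007]
ft_force: [-6.1, -5.4, 4.8]
grip_width: 0.0615
finger_force: 30.0
```

Run:
```python
from meas import *
go(world([18,0,15]),-30.5)
c=prof(40,-20,60)
```

```text
dp [-4.2 -0.1  0.6] turn -0.001 | jig [22.2 -0.1 15.6] yawy -30.53 tilt [-0.003 -0.003] F [-6.1 -5.4  4.8] w 61.5 t 17.45
-11 21 z [50.5 51.5 52.6] y [-26.1  28.2]
-5 63 z [50.5 52.3 98.3] y [-28.8  29.2]
1 31 z [51.2 52.3 53.4] y [-25.3  28.8]
13 46 z [49.5 51.7 62.5] y [-39.3  33.1]
19 66 z [50.1 52.2 78.3] y [-27.4  35.8]
25 73 z [50.4 52.4 54. ] y [-29.7  31.4]
31 94 z [39.2 51.7 54.4] y [-39.6  36.8]
37 77 z [50.1 52.2 54. ] y [-30.2  29.8]
43 130 z [45.4 50.1 53.6] y [-29.1  30.5]
49 6 z [47.  48.  84.8] y [-26.2  20.7]
55 37 z [25.4 96.9 99.5] y [-31.2  27.2]
61 43 z [18.1 34.  94.9] y [-35.7  37.9]
```

>>> servo_tool(fingers=[50,87,87,87,87,87,87,87,87,87,87,87,87], dp=[[-1,0,0],[-1,0,0],[-1,0,0],[-1,0,0],[-1,0,0],[-1,0,-20],[-1,0,-50],[-20,0,-90],[-45,0,-125],[-45,0,-125],[-45,0,-125],[-45,0,-125],[-45,0,-125]], turn=[0,0,0,0,0,0,0,0,0,0,0,0,0])

```text
t: 18.58
tcp_pos: [0.5882, -0.0664, 0.139]
ee_rot: [-2.724, -1.561, 0.002]
ft_force: [0.2, 0.8, -0.1]
grip_width: 0.0869
finger_force: 0.0
```

Run:
```python
from meas import *
c=meas('wrist',[BAR,('top',49.5,56,-50,49,-60,60)])
c=meas('wrist',[BAR,('top',49.5,56,-50,49,-60,60)])
cv2.imwrite('pics/w2.png',cv2.resize(c['img'],(768,576))[...,::-1])
d=c['P']*1000-O; J=np.stack([d@EX,d@EY,d[...,2]],-1)
print(np.nanmin(J[...,2][(abs(J[...,0]-18)<25)&(abs(J[...,1])<28)]))
go(world([-10,0,90]),-30.5)
```

```text
wrist bar 2167 c [51.9  0.2] size [ 14. 100.] ang 0.2 z 46.3
wrist top 5011 c [18.1 -0.3] size [53.9 62.2] ang 0.0 z 52.4
wrist bar 2281 c [51.9  0.1] size [ 14.1 100. ] ang 0.2 z 46.3
wrist top 5020 c [18.  -0.3] size [53.8 62.2] ang 0.1 z 52.4
50.15148181998663
dp [ 8.6  1.3 48.7] turn 0.002 | jig [-18.5   1.2 138.7] yawy -30.38 tilt [-0.003  0.   ] F [-0.6  0.5 -0.1] w 87.2 t 18.6833
```

View pics/w2.png

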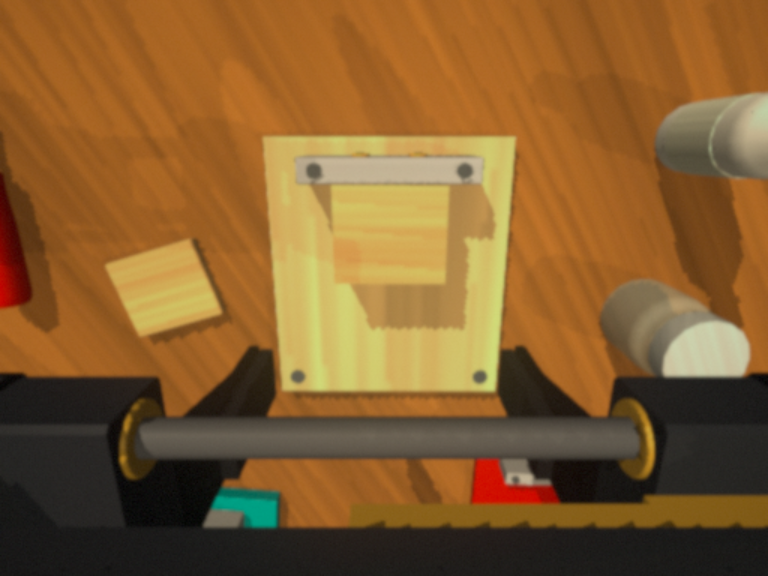

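>>> servo_tool(fingers=[30,30,30,30,30,30,30,30,30], dp=[[-14,1.3,0],[-14,1.3,0],[-14,1.3,20],[-14,1.3,60],[-14,1.3,95],[-14,1.3,118],[-14,1.3,118],[-14,1.3,118],[-14,1.3,118]], turn=[0,0,0,0,0,0,0,0,0])

```text
t: 19.43
tcp_pos: [0.5839, -0.0815, 0.024]
ee_rot: [2.726, 1.558, 0.003]
ft_force: [-0.1, -0.4, 0.8]
grip_width: 0.0355
finger_force: 0.0
```

>>> servo_tool(fingers=[30,30,30,30,30,30,30,30,30], dp=[[4,0,0],[8,0,0],[10,0,0],[11,0,0],[12,0,0],[13,0,0],[14,0,0],[14,0,0],[14,0,0]], turn=[0,0,0,0,0,0,0,0,0])

```text
t: 20.18
tcp_pos: [0.5897, -0.069, 0.0225]
ee_rot: [2.727, 1.559, -0.0]
ft_force: [0.1, -1.0, -0.2]
grip_width: 0.0301
finger_force: 0.4
```

Run:
```python
from meas import *
go(world([-18,0,20]),-30.5)
```

```text
dp [ 1.8 -1.5  2.5] turn 0.0 | jig [-19.8  -1.5  22.5] yawy -30.5 tilt [-0. -0.] F [ 0.1 -1.  -0.2] w 30.1 t 20.1833
```

>>> servo_tool(fingers=[30,30,30,30,30,30], dp=[[0.7,0,0],[1.4,0,0],[2,0,0],[2.5,0,0],[2.5,0,0],[2.5,0,0]], turn=[0,0,0,0,0,0])

```text
t: 20.68
tcp_pos: [0.5898, -0.069, 0.0225]
ee_rot: [2.728, 1.557, -0.005]
ft_force: [-3.7, -5.6, 3.2]
grip_width: 0.0298
finger_force: 3.2
```

Run:
```python
from meas import *
go(world([-18,0,20]),-30.5)
```

```text
dp [ 1.8 -1.5  2.5] turn -0.001 | jig [-19.8  -1.5  22.5] yawy -30.56 tilt [-0.002 -0.002] F [-3.7 -5.6  3.2] w 29.8 t 20.6833
```

Pressed flush at about 6.5 N; back off, rise and check.

>>> servo_tool(fingers=[30,30,30,30,30,30,30,30,30,30], dp=[[-6,0,0],[-12,0,0],[-15,0,0],[-15,0,-35],[-15,0,-70],[-15,0,-105],[-15,0,-118],[-15,0,-118],[-15,0,-118],[-15,0,-118]], turn=[0,0,0,0,0,0,0,0,0,0])

```text
t: 21.52
tcp_pos: [0.5826, -0.0789, 0.1392]
ee_rot: [-2.726, -1.559, 0.002]
ft_force: [-0.7, 1.3, -0.6]
grip_width: 0.0304
finger_force: 0.0
```

Run:
```python
from meas import *
c=meas('wrist',[BAR,('top',49.5,56,-50,49,-60,60)])
t=cam('top');print('jar top',t['P'][100,313],readout.state()['t'])
# dark hole pixels on the far wall (away from bar) as seen by top cam
d=t['P']*1000-O;J=np.stack([d@EX,d@EY,d[...,2]],-1)
c=meas('top',[BAR,('top',49.5,56,-50,49,-60,60)])
```

```text
wrist bar 2259 c [52.1  0.2] size [13.6 99.8] ang 0.1 z 46.3
wrist top 5248 c [18.1 -0.4] size [53.6 62. ] ang 0.2 z 52.4
jar top [ 0.51548028 -0.09252601  0.56460967] 21.6167
bar none
top none
```

```bash
python3 -c "
from plant import order; print(order.sign_off())"
```

```text
the job is handed in; nothing more can be done
None
```

The job is handed in: the box lies upside down and released on the jig board. By the last wrist-camera check its undrilled wall is flush against the guide bar and centred to about 0.5 mm. I inferred that this is the undrilled wall from the two tips, not from seeing the holes. I never moved near the jar, and it was standing in the last picture. It took about 22 s of the 61 s allowed.

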